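Lock the block heater's cover with its quarter-turn fastener

TASK

Take the orange wing-headed quarter-turn fastener out of the blue stand and fit it in the empty, orange-framed slot of the white block heater's cover: line its foot up with the slot, push it in until its flange is flush on the cover, then give it a quarter turn either way so that it is locked, and let go. Leave the grey round plug where it is in the stand.

Things in the scene. Friction and masses are not known exactly. Their poses are not given: they have to be found in the camera images.
- stud_grip (a point): Centre of the upright wing of the loose orange fastener: 40 mm long (x), 12 thick (y), 45 tall (z, up). Pinch across the 12. Below it a round flange 54 wide, 5 thick, underside 28 mm below this point, resting on the stand. Under that a 12 mm shaft with a crossbar foot 40 (x, like the wing) by 12, 10 high, ending 22 mm below the flange: lift over 22 mm to clear. About 60 g.
- slot (a point): Centre of the empty slot, orange frame, at the top face of the fixed white heater's cover (110 mm high, 240 x 300). 50 mm long (x), 22 wide (y), cover 8 thick, cavity 64 x 64 below. The foot enters with the wing along x within 10 degrees; flush (stud_grip 28 above here) it turns freely, no stop or spring; wing along y = locked. An identical fixed fastener is locked 140 mm off, at -y.
- plug_grip (a point): Centre of the round head (36 mm across, 30 tall) of a loose grey plug in the stand's other pocket, 110 mm from the orange fastener, 15 mm below the head's top. Not needed: leave it there.
- stand: Fixed blue stand, 100 (x) x 210 (y) x 40 mm high, origin at the centre of its underside. Two round pockets 45 mm wide, 32 deep, at y = +55 and -55 mm; the fastener is in one, the grey plug in the other. It stands left or right of the robot, the heater on the other side.
Mind the look-alikes: they are no part of the job. There is more than one size of the part that bears stud_grip; the job needs the middle-sized.

How it is judged:
By the outcome, as a careful person would: the job done as asked, in the order asked, and still so for the second after the job is handed in, with the robot touching nothing.
It also fails if it takes over 45 s, if anything falls off the work surface, if the arm or the gripper's body presses on something with over 40 N, if the wrist force passes 120 N, or if a joint passes its speed limit or range.

ROBOT

A 6-joint arm with a two-finger parallel gripper is mounted at the origin on the work surface. World frame = base frame: x ahead of the robot, y to its left, z up, the work surface at z = 0. Lengths are in mm, angles in degrees, forces in N, time in s.
With the tool pointing down it reaches from about 350 to 850 mm from the base axis. Payload 8.1 kg.
Tool frame: the origin (TCP) lies midway between the tips of the shut fingers; the grasp point (between the pads) lies 19 mm behind it; z points along the fingers, y is the direction in which the jaws open and shut (so a half turn about z gives the same grasp; the last joint's range is limited). The gripper opens to 85 mm and grips with 20 to 120 N. Pads are 22 mm wide; open, the fingers measure 114 mm over their backs; the gripper's body (76 mm by 85 mm) begins 54 mm behind the grasp point. The pads swing forward as they close: fully open they stand 13 mm farther back than shut.
Start: joints at [-81.44, 7.471, 85.268, -0, 87.261, -4.893], TCP at [139.609, -583.536, 193.992] pointing down, gripper open.
Joint ranges: [-169.43, 169.43], [-51.17, 129.36], [1.28, 143.12], [-76.62, 256.62], [0, 156.53], [-152.29, 152.29]. Speed limits (degrees/s): [136.94, 136.94, 159.86, 180, 180, 180].

INTERFACE

Orientations are given as [roll, pitch, yaw] about the fixed x, y, z axes, in that order (R = Rz(yaw) Ry(pitch) Rx(roll)).
In Python, from bench import telemetry, snapshot, camera_params, job gives the robot as it stands. The module is installed in compiled form; this text tells all that it offers.
- The arm moves only by the shell command python3 -m jog 'ROWS' [FORCE]. ROWS is JSON, a list that holds one entry, the list of rows, each a list of 7 numbers: the shift along the tool's x, y, z in units of 50 mm (1.0 is 50 mm), then the turn, a rotation vector about the tool's x, y, z in units of 2 pi rad (1.0 is 2 pi rad), then the opening, from 0 (shut) to 1 (fully open). In form: [[[dx, dy, dz, rx, ry, rz, claw], ...]]. A call has 1 to 12 rows; each row shifts and turns the commanded pose from where the row before left it, along the tool's axes as they then stand; what a row does not reach is not made up. A row lasts 1/8 s, in which the tool goes at most 62.5 mm and 10.7 degrees, less where a joint would pass 70% of its speed; a pose out of reach is approached as far as the arm can. A call with a number of a shift or a turn outside -1 to 1 is refused whole. A call with a gripper value outside its range is refused whole. The fingers move at their own pace and stop on an object; FORCE is the grip in N (left out, the last holds). Time passes only in rows, so rows that do not move let the fingers close. It gives the time, the measured TCP pose, the force and the opening at its end, in the units of the state.
- telemetry.sense(): the state, without advancing time (a new reading comes with each control period).
- snapshot(name): name is "side" or "top" or "wrist"; returns (picture, depth): 480x640x3 uint8, red, green, blue; 480x640 float32, mm along the optical axis (not along the pixel's ray), 0 where there is no reading.
- camera_params(name): a dict with "K" (3x3 intrinsics, pixels), "extrinsics" (4x4, takes a point from camera to world coordinates). Camera axes: x right, y down, z forward; pixel columns grow to the right and rows downward; lengths in mm; the calibration is good to about 2 mm. A picture is of the moment at which its call begins: read the wrist's pose just before it. camera_params takes no time and is no camera call; for the wrist camera it gives the pose at the moment of the call.
- job.hand_in(): hands the job in, once; it reports no verdict.
The state is a dict: "time": time; "joint_pos": joint angles; "qd": joint speeds; "joint_efforts": joint torques, N m; "tool_pos": TCP position; "tcp_rot": TCP orientation; "ft_force": force on the tool from outside, world axes, zero at the start; "wrist_torque": the same for the moment, N m; "finger_gap": finger opening in mm.
Only numpy, scipy, OpenCV 4.12 (cv2) and the standard library are available. Lean on these libraries where they do the work, as an engineer would, in place of code of your own. Each camera call takes 0.05 s, during which the arm holds its last target. There are 200 camera calls.

## Working session

There is one attempt and no reset: what is moved stays moved. The work goes in short steps, Python scripts to look and compute and a shell command to move; the robot and the scene stay as the last step left them, time stands still between calls to the robot, and variables do not carry over. Pictures are saved under pics/ and viewed, about 8 in all and at most 12, crops included, and the job is handed in when it is done.

```bash
mkdir -p pics
cat > h.py <<'E'
import numpy as np, cv2
from bench import telemetry, snapshot, camera_params, job
def grab(n,f):
    p=camera_params(n); im,d=snapshot(n); cv2.imwrite(f'pics/{f}.png',im[:,:,::-1]); np.savez(f'pics/{f}.npz',im=im,d=d,K=p['K'],T=p['extrinsics']); return im,d,np.array(p['K']),np.array(p['extrinsics'])
def load(f):
    z=np.load(f'pics/{f}.npz'); return z['im'],z['d'],z['K'],z['T']
def plane(u,v,z,K,T):
    r=T[:3,:3]@np.linalg.solve(K,np.array([u,v,1.])); o=T[:3,3]; return o+r*(z-o[2])/r[2]
def cloud(d,K,T):
    v,u=np.indices(d.shape); r=np.stack([(u-K[0,2])/K[0,0],(v-K[1,2])/K[1,1],np.ones_like(d)],-1)*d[...,None]
    return r@T[:3,:3].T+T[:3,3]
E
python3 - <<'E'
from h import *
print(telemetry.sense())
for n in('top','side'):
    im,d,K,T=grab(n,n+'0'); print(n,K.tolist(),T.round(3).tolist())
E
```

```text
{'time': 0.0, 'joint_pos': array([-8.14417455e+01,  7.51439917e+00,  8.53305485e+01, -4.13352780e-04,
        8.72615486e+01, -4.89279681e+00]), 'qd': array([-0.0054708 ,  0.02132205,  0.02818929,  0.02065674, -0.00826603,
        0.02606634]), 'joint_efforts': array([-1.34418701e-04, -5.69392061e+01, -5.00562823e+01, -3.84221694e-04,
        1.46655750e-02, -1.64530832e-05]), 'tool_pos': array([ 139.49665326, -582.91384747,  192.93972577]), 'tcp_rot': array([-1.79893857e+02, -8.67189781e-03,  1.34510634e+01]), 'ft_force': array([-0.11090958, -0.12382002, -0.71459363]), 'wrist_torque': array([-0.01567076,  0.05178862,  0.03702638]), 'finger_gap': 85.13340197466809}
top [[611.5486141547177, 0.0, 329.88177665929715], [0.0, 611.5486141547177, 251.18745574522436], [0.0, 0.0, 1.0]] [[-0.03, -0.979, 0.201, 305.82], [-1.0, 0.03, -0.004, 15.302], [-0.002, -0.201, -0.98, 1004.473], [0.0, 0.0, 0.0, 1.0]]
side [[565.2533722294036, 0.0, 319.58614308344215], [0.0, 565.2533722294036, 241.9612688977641], [0.0, 0.0, 1.0]] [[-0.887, -0.353, 0.297, 270.844], [-0.461, 0.674, -0.578, 469.833], [0.004, -0.649, -0.76, 693.345], [0.0, 0.0, 0.0, 1.0]]
```

View pics/top0.png

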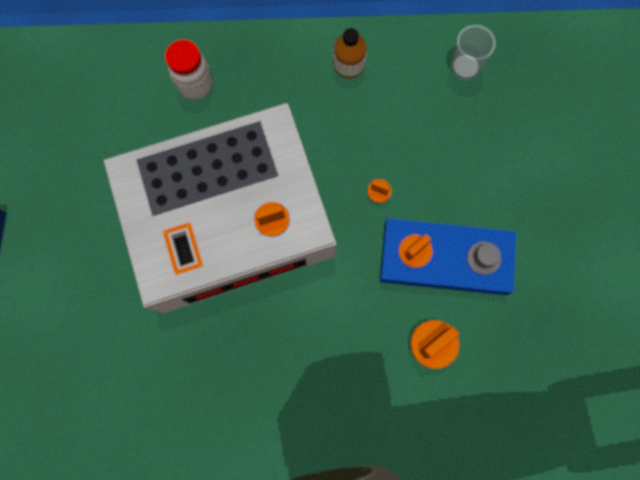

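View pics/side0.png

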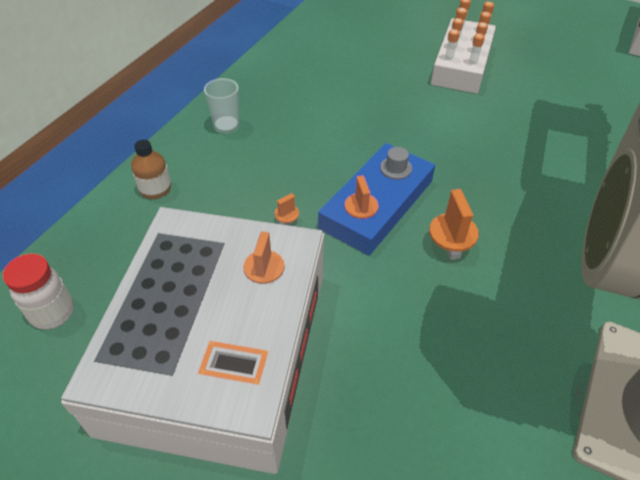

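Candidates for the fastener in the top view are:
- (416,250), in the blue stand
- (379,191), small, loose
- (435,344), large, loose
- (272,219), locked on the heater

By the description it is the one in the stand, at (416,250). The slot is at (183,248). Next I'll measure both and take a close crop.

```bash
cat > m.py <<'E'
from h import *
for f in('top0','side0'):
    im,d,K,T=load(f); P=cloud(d,K,T)
    hsv=cv2.cvtColor(im,cv2.COLOR_RGB2HSV)
    m=cv2.inRange(hsv,(5,150,90),(18,255,255))
    n,l,s,c=cv2.connectedComponentsWithStats(m)
    for i in range(1,n):
        if s[i,4]<150: continue
        q=P[(l==i)&(d>0)]; print(f,c[i].round(1),s[i,4],'med',np.median(q,0).round(1),'z',np.percentile(q[:,2],[5,50,95]).round(0))
        for lo,hi,nm in((70,95,'wing'),(38,55,'flange'),(120,175,'hwing'),(104,120,'hflat')):
            k=q[(q[:,2]>lo)&(q[:,2]<hi)]
            if len(k)>40:
                r=cv2.minAreaRect(k[:,:2].astype(np.float32)); print('   ',nm,len(k),np.round(r[0],1),np.round(r[1],1),round(r[2],1),k.mean(0).round(1))
    # rect tops by colour
    b=cv2.inRange(hsv,(105,150,60),(125,255,255)); n,l,s,c=cv2.connectedComponentsWithStats(b)
    for i in range(1,n):
        q=P[(l==i)&(d>0)]; q=q[(q[:,2]>35)&(q[:,2]<45)]
        if len(q)>800: r=cv2.minAreaRect(q[:,:2].astype(np.float32)); print(' stand',np.round(r[0],1),np.round(r[1],1),round(r[2],1),q[:,2].mean())
    q=P[(P[...,2]>106)&(P[...,2]<114)&(P[...,1]>-150)&(P[...,0]>200)].astype(np.float32); r=cv2.minAreaRect(q[:,:2].copy()); print(' heater',np.round(r[0],1),np.round(r[1],1),round(r[2],1),q[:,2].mean())
im=load('top0')[0]; a=cv2.resize(im[130:310,100:320],None,fx=1.8,fy=1.8,interpolation=2); b=cv2.resize(im[200:310,370:530],None,fx=2.5,fy=2.5,interpolation=2)
h=max(a.shape[0],b.shape[0]); o=np.zeros((h,a.shape[1]+b.shape[1],3),np.uint8); o[:a.shape[0],:a.shape[1]]=a;o[:b.shape[0],a.shape[1]:]=b
cv2.imwrite('pics/crop1.png',o[:,:,::-1]); print(o.shape)
E
python3 m.py
```

```text
top0 [349.8  50.7] 521 med [837.1 -31.8  69.5] z [62. 70. 80.]
    wing 252 [844.4 -31.2] [41.5 33.9] 81.9 [840.9 -30.3  74.9]
top0 [378.9 190.6] 457 med [604.8 -73.   21.6] z [ 3. 22. 54.]
    flange 127 [608.3 -73.2] [29.3 10.2] 65.2 [607.  -72.9  49.7]
top0 [271.4 218.9] 901 med [535.2  96.8 116.8] z [113. 117. 161.]
    hwing 406 [540.1  98.8] [12.9 40. ] 17.7 [537.8  97.9 149.9]
    hflat 491 [540.4  98.1] [50.2 51.2] 87.4 [534.5  95.6 114.6]
top0 [182.3 248.3] 459 med [499.7 232.  109.8] z [107. 110. 112.]
    hflat 456 [500.9 232.7] [70.9 42.8] 16.6 [500.3 232.3 109.8]
top0 [415.4 250.4] 813 med [ 495.9 -123.    46.3] z [43. 46. 91.]
    wing 227 [ 499.  -124.3] [11.9 40.2] 39.9 [ 497.  -122.8   87.7]
    flange 554 [ 498.7 -124.6] [49.7 48.8] 43.1 [ 497.3 -124.    45.2]
top0 [434.7 343.8] 1911 med [ 350.1 -144.3   38.6] z [ 34.  39. 102.]
    wing 60 [ 354.8 -140.5] [14.6 55.2] 53.9 [ 347.2 -134.6   82.8]
    flange 598 [ 350.7 -147.1] [72.6 73. ] 81.4 [ 350.3 -144.3   39.6]
 stand [ 491.7 -179.3] [210.9 101.2] 82.3 39.956335737476024
 heater [493.9 112.9] [430.9 382.7] 17.2 
[... 452 characters left out ...]
8.2] [16.  52.1] 54.9 [ 350.5 -134.2   82.5]
    flange 543 [ 352.4 -140.5] [72.9 63.7] 12.4 [ 354.  -135.4   41.7]
side0 [286.6 209.3] 411 med [607.7 -68.4  27.9] z [19. 28. 54.]
    flange 138 [610.4 -71.6] [27.5  9. ] 64.7 [609.3 -70.7  48.1]
side0 [264.5 261.4] 665 med [537.8 101.5 115.9] z [114. 116. 161.]
    hwing 175 [541.9 100.8] [10.6 37.1] 14.9 [541.3 101.5 160.3]
    hflat 488 [540.2 102.9] [48.7 44.7] 34.9 [538.1 101.7 115.4]
side0 [225.  361.7] 308 med [513.4 244.1 110.7] z [109. 111. 113.]
    hflat 305 [505.  234.2] [64.1 41.2] 16.7 [511.1 237.5 110.8]
 stand [ 493.9 -178.2] [211.9 100.8] 82.3 40.330172648198854
 heater [576.6 181.6] [238.  298.8] 16.8 110.84803
(324, 796, 3)
```

View pics/crop1.png

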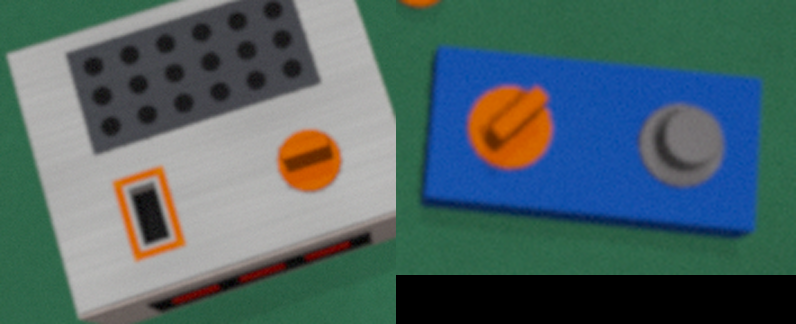

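The crop confirms it: the orange fastener in the blue stand has its wing about -49° from x, beside the grey plug. The slot is empty, its long axis at 16.8°. My estimates are grip ≈ (500,-124,68) and slot ≈ (502,233,110). I'll move above the stand, then turn.

```bash
python3 -m jog '[[[0.762,-0.604,0,0,0,0,1],[0.762,-0.604,0,0,0,0,1],[0.762,-0.604,0,0,0,0,1],[0.762,-0.604,0,0,0,0,1],[0.762,-0.604,0,0,0,0,1],[0.762,-0.604,0,0,0,0,1],[0.762,-0.604,0,0,0,0,1],[0.762,-0.604,0,0,0,0,1],[0.762,-0.604,0,0,0,0,1],[0.762,-0.604,0,0,0,0,1],[0.762,-0.604,0,0,0,0,1],[0.762,-0.604,0,0,0,0,1]]]' 40
python3 -m jog '[[[0,0,0,0,0,0.0289,1],[0,0,0,0,0,0.0289,1],[0,0,0,0,0,0.0289,1],[0,0,0,0,0,0.0289,1],[0,0,0,0,0,0.0289,1],[0,0,0,0,0,0.0289,1],[0,0,0,0,0,0,1],[0,0,0,0,0,0,1]]]'
python3 - <<'E'
from h import *
im,d,K,T=grab('wrist','w1'); print(T.round(3).tolist(),telemetry.sense()['joint_pos'])
P=cloud(d,K,T); hsv=cv2.cvtColor(im,cv2.COLOR_RGB2HSV); m=cv2.inRange(hsv,(5,150,90),(18,255,255))
k=P[(m>0)&(P[...,2]>84)&(P[...,2]<96)&(P[...,1]>-170)&(P[...,0]>430)].astype(np.float32)[:,:2].copy(); print(len(k)); 
if len(k)>20: print(cv2.minAreaRect(k))
E
```

```text
time: 1.6
tool_pos: [500.6, -123.2, 193.6]
tcp_rot: [-180.0, 0.0, 13.5]
ft_force: [1.3, -0.8, 0.1]
finger_gap: 85.7
time: 2.6
tool_pos: [499.8, -124.7, 193.7]
tcp_rot: [180.0, 0.0, -48.7]
ft_force: [0.9, 0.3, 0.9]
finger_gap: 85.3
[[-0.753, -0.626, -0.203, 552.625], [-0.658, 0.715, 0.234, -184.192], [-0.001, 0.31, -0.951, 373.586], [0.0, 0.0, 0.0, 1.0]] [-1.97107883e+01 -5.73091333e+00  9.86223955e+01  2.44766593e-04
  8.71272990e+01  1.19064937e+02]
588
((501.1307373046875, -124.20567321777344), (12.000072479248047, 39.24357223510742), 39.35353469848633)
```

View pics/w1.png

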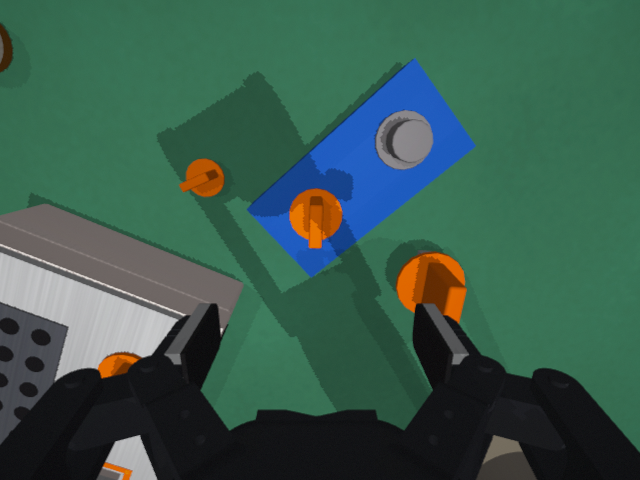

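The wrist view shows the stand's wing between the open fingers, at pixel (316,225). It measures (501.1,-124.2), yaw -50.6°, which agrees with the other views. I'll descend and grip.

```bash
python3 -m jog '[[[0,-0.02,0.5,0,0,0.005,1],[0,0,0.5,0,0,0,1],[0,0,0.5,0,0,0,1],[0,0,0.5,0,0,0,1],[0,0,0.5,0,0,0,1],[0,0,0.27,0,0,0,1],[0,0,0,0,0,0,0],[0,0,0,0,0,0,0],[0,0,0,0,0,0,0],[0,0,0,0,0,0,0],[0,0,0,0,0,0,0],[0,0,0,0,0,0,0]]]' 50
```

```text
time: 4.15
tool_pos: [500.7, -124.1, 55.6]
tcp_rot: [-180.0, -0.0, -50.8]
ft_force: [-0.6, -0.6, -0.2]
finger_gap: 0.3
```

The gap reads 0.3 mm, so the grip missed. I'll look before going on.

Run:
```python
from h import *
print(telemetry.sense()['finger_gap'])
im,*_=grab('side','s2'); w,*_=grab('wrist','w2')
a=cv2.resize(im[60:300,220:500],(400,343)); b=cv2.resize(w,(400,300)); o=np.zeros((343,800,3),np.uint8); o[:,:400]=a;o[:300,400:]=b
cv2.imwrite('pics/c2.png',o[:,:,::-1])
```

```text
0.29424859733217074
```

View pics/c2.png

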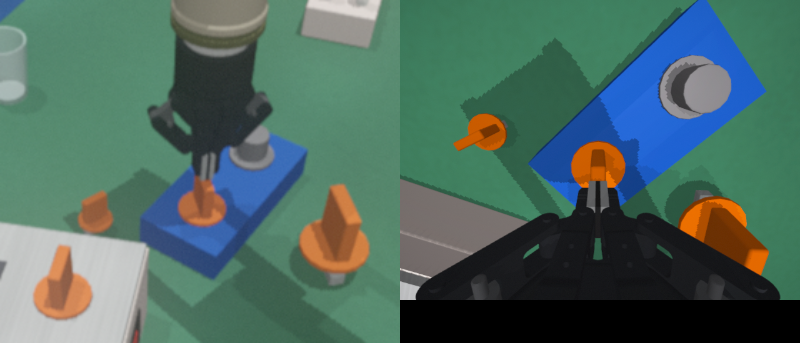

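Run:
```python
from h import *
for f in('s2','w2'):
    im,d,K,T=load(f); P=cloud(d,K,T); hsv=cv2.cvtColor(im,cv2.COLOR_RGB2HSV)
    near=(np.hypot(P[...,0]-500,P[...,1]+124)<50)&(d>0)
    o=(hsv[...,1]>150)&(hsv[...,0]>4)&(hsv[...,0]<19)&near; g=(hsv[...,1]<90)&near&(P[...,2]>48)&(P[...,2]<160)
    q=P[o&(P[...,2]>60)]; print(f,'wing',len(q),q.mean(0).round(1),q.min(0).round(1),q.max(0).round(1))
    q=P[g]; print('grip',len(q))
    for z in range(50,160,10):
        k=q[(q[:,2]>=z)&(q[:,2]<z+10)]
        if len(k)>5: print(z,len(k),k.mean(0).round(1),k.min(0).round(0),k.max(0).round(0))
a=load('s2')[0][110:230,310:450]; b=load('w2')[0][200:400,220:420]
cv2.imwrite('pics/c3.png',np.hstack([cv2.resize(a,(467,400),interpolation=2),cv2.resize(b,(330,400))[:,:330]])[:,:,::-1])
```

```text
s2 wing 161 [ 493.5 -111.7   78.6] [ 485.4 -128.3   60. ] [ 512.1 -104.2   93.1]
grip 975
90 18 [ 498.7 -116.6   96.2] [ 491. -122.   90.] [ 508. -113.  100.]
100 76 [ 498.1 -116.6  105.1] [ 490. -128.  100.] [ 516. -111.  110.]
110 98 [ 500.3 -117.   115.2] [ 489. -128.  110.] [ 516. -110.  120.]
120 81 [ 499.5 -116.5  124.8] [ 489. -127.  120.] [ 517. -111.  130.]
130 100 [ 497.5 -116.2  135.8] [ 473. -135.  130.] [517. -99. 140.]
140 325 [ 498.5 -119.2  145.7] [ 467. -154.  140.] [529. -93. 150.]
150 267 [ 496.7 -120.2  154.5] [ 461. -155.  150.] [532. -87. 160.]
w2 wing 1123 [ 509.1 -137.8   88. ] [ 470.2 -164.3   60.1] [ 517.3 -122.1  163.3]
grip 17160
90 73 [ 507.9 -132.3   98.8] [ 496. -136.   97.] [ 515. -122.  100.]
100 631 [ 507.2 -130.8  105.5] [ 495. -138.  100.] [ 516. -120.  110.]
110 790 [ 507.2 -130.8  115.3] [ 495. -138.  110.] [ 516. -120.  120.]
120 834 [ 506.8 -130.5  125.3] [ 493. -138.  120.] [ 516. -114.  130.]
130 1791 [ 506.3 -130.1  135.8] [ 485. -152.  130.] [ 532. -114.  140.]
140 6607 [ 505.2 -128.7  146.3] [ 466. -157.  140.] [539. -93. 150.]
150 6434 [ 505.4 -128.4  154.8] [ 467. -162.  150.] [545. -93. 160.]
```

View pics/c3.png

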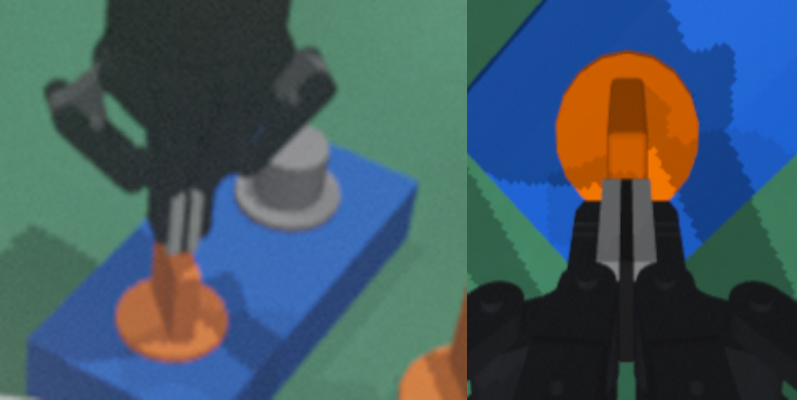

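Run:
```python
from h import *
for f in('w1','w2'):
    im,d,K,T=load(f); P=cloud(d,K,T); hsv=cv2.cvtColor(im,cv2.COLOR_RGB2HSV)
    g=(hsv[...,1]<60)&(d>0)&(d<290); q=P[g]; print(f,'cam z',T[2,3],'grey min z pct',np.percentile(q[:,2],[0,.1,.5,1,5]).round(1))
    for y,x in((90,550),(20,200)): print('table/stand pts',P[y,x].round(1))
print(telemetry.sense()['tool_pos'],telemetry.sense()['joint_pos'])
```

```text
w1 cam z 373.5861250967842 grey min z pct [ 66.3  73.3  74.2  74.8 110.7]
table/stand pts [ 399.8 -371.3    0.5]
table/stand pts [ 7.046e+02 -1.871e+02  2.000e-01]
w2 cam z 235.41101808480667 grey min z pct [-0.5  1.9  4.4  6.4 23. ]
table/stand pts [ 4.510e+02 -2.998e+02  3.000e-01]
table/stand pts [ 646.7 -190.6    1. ]
[ 500.69195432 -124.07090554   55.49756565] [-1.96129972e+01  9.31878020e-01  1.07063438e+02 -1.13590561e-03
  7.20064124e+01  1.21157381e+02]
```

Run:
```python
from h import *
im,d,K,T=load('w1'); P=cloud(d,K,T)
for u,v in((207,308),(200,330),(190,360),(428,308),(440,330),(455,360),(320,430),(100,400)): print('w1',u,v,im[v,u],P[v,u].round(1))
im,d,K,T=load('w2'); P=cloud(d,K,T)
for v in range(270,400,10): print('w2',v,[(im[v,u].tolist(),P[v,u].round(0).tolist()) for u in (308,328)])
```

```text
w1 207 308 [74 75 77] [ 541.2 -103.4  252.3]
w1 200 330 [12 15 14] [ 539.2 -104.4  267.4]
w1 190 360 [12 10 13] [ 536.5 -101.1  278.8]
w1 428 308 [84 85 87] [ 472.9 -162.5  251.5]
w1 440 330 [84 85 87] [ 474.  -162.2  268.3]
w1 455 360 [113 115 116] [ 472.6 -160.8  282.4]
w1 320 430 [18 19 21] [ 507.1 -133.4  311.1]
w1 100 400 [17 17 20] [551.1 -89.2 297.2]
w2 270 [([201, 92, 0], [515.0, -135.0, 89.0]), ([165, 75, 0], [508.0, -141.0, 90.0])]
w2 280 [([203, 93, 0], [512.0, -131.0, 90.0]), ([164, 75, 0], [504.0, -136.0, 88.0])]
w2 290 [([100, 96, 94], [511.0, -130.0, 98.0]), ([97, 94, 93], [504.0, -136.0, 98.0])]
w2 300 [([95, 96, 97], [511.0, -130.0, 107.0]), ([96, 97, 98], [504.0, -135.0, 106.0])]
w2 310 [([96, 97, 98], [511.0, -131.0, 117.0]), ([95, 96, 97], [505.0, -136.0, 116.0])]
w2 320 [([93, 93, 95], [511.0, -131.0, 124.0]), ([92, 93, 95], [504.0, -134.0, 122.0])]
w2 330 [([100, 100, 101], [510.0, -130.0, 129.0]), ([101, 101, 103], [505.0, -135.0, 131.0])]
w2 340 [([23, 24, 27], [511.0, -132.0, 138.0]), ([22, 22, 26], [506.0, -136.0, 138.0])]
w2 350 [([23, 26, 28], [511.0, -132.0, 143.0]), ([24, 26, 28], [506.0, -136.0, 144.0])]
w2 360 [([20, 21, 23], [510.0, -130.0, 146.0]), ([23, 25, 25], [506.0, -135.0, 148.0])]
w2 370 [([25, 27, 29], [505.0, -124.0, 141.0]), ([23, 23, 25], [506.0, -135.0, 153.0])]
w2 380 [([26, 26, 29], [503.0, -121.0, 141.0]), ([20, 20, 23], [504.0, -133.0, 153.0])]
w2 390 [([25, 27, 29], [500.0, -117.0, 141.0]), ([27, 28, 30], [496.0, -123.0, 143.0])]
```

The depth data show the shut fingertips at z ≈ 95, while the reported TCP is at 55.5, so the tips sit about 40 mm short of it. They closed just above the wing and touched nothing. x and y agree. I'll trust the cameras: open, go 35 mm lower and grip.

```bash
python3 -m jog '[[[0,0,0,0,0,0,1],[0,0,0,0,0,0,1],[0,0,0,0,0,0,1],[0,0,0,0,0,0,1],[0,0,0.2,0,0,0,1],[0,0,0.2,0,0,0,1],[0,0,0.2,0,0,0,1],[0,0,0.1,0,0,0,1],[0,0,0,0,0,0,1]]]' 50
python3 -m jog '[[[0,0,0,0,0,0,0],[0,0,0,0,0,0,0],[0,0,0,0,0,0,0],[0,0,0,0,0,0,0],[0,0,0,0,0,0,0],[0,0,0,0,0,0,0]]]'
```

```text
time: 5.38
tool_pos: [500.2, -123.9, 19.8]
tcp_rot: [180.0, 0.1, -50.8]
ft_force: [-0.1, -0.2, 0.4]
finger_gap: 85.5
time: 6.12
tool_pos: [500.9, -124.1, 20.7]
tcp_rot: [-180.0, -0.0, -50.8]
ft_force: [-0.4, -0.4, 2.7]
finger_gap: 11.3
```

Gripped, gap 11.3 mm. I'll lift 170 mm and check.

```bash
python3 -m jog '[[[0,0,-0.2,0,0,0,0],[0,0,-0.3,0,0,0,0],[0,0,-0.4,0,0,0,0],[0,0,-0.5,0,0,0,0],[0,0,-0.5,0,0,0,0],[0,0,-0.5,0,0,0,0],[0,0,-0.5,0,0,0,0],[0,0,-0.5,0,0,0,0],[0,0,0,0,0,0,0],[0,0,0,0,0,0,0]]]'
cat > w.py <<'E'
import sys
from h import *
f=sys.argv[1]; s=telemetry.sense(); print(s['tool_pos'].round(1),s['tcp_rot'].round(1),s['finger_gap'],s['joint_pos'].round(1))
im,d,K,T=grab('wrist',f); P=cloud(d,K,T); hsv=cv2.cvtColor(im,cv2.COLOR_RGB2HSV); m=cv2.inRange(hsv,(5,150,60),(18,255,255))>0
t=s['tool_pos']; near=m&(d>0)&(np.hypot(P[...,0]-t[0],P[...,1]-t[1])<45)
q=P[near&(P[...,2]>t[2]-40)]; print('held',len(q),np.percentile(q[:,2],[1,10,50,90,99]).round(1))
for lo,hi in((20,26),(-8,-1),(50,75)):
    k=q[(q[:,2]-t[2]>lo)&(q[:,2]-t[2]<hi)]
    if len(k)>30: print(lo,len(k),k.mean(0).round(1),[np.round(x,1) for x in cv2.minAreaRect(k[:,:2].astype(np.float32).copy())])
    if lo==20 and len(k)>30: print('   circle',[np.round(x,1) for x in cv2.minEnclosingCircle(k[:,:2].astype(np.float32).copy())])
E
python3 w.py w3
```

```text
time: 7.38
tool_pos: [500.5, -124.0, 190.1]
tcp_rot: [180.0, 0.0, -50.8]
ft_force: [-0.5, -0.3, -0.6]
finger_gap: 11.3
[ 500.5 -124.   190.1] [180.    0.  -50.8] 11.317715927699838 [-19.6  -5.6  98.9   0.   86.7 121.2]
held 7210 [212.6 213.8 224.  259.6 260.4]
20 3465 [ 508.  -132.4  214.2] [array([ 506.1, -130. ]), array([53.1, 36.6]), np.float64(39.5)]
   circle [array([ 500.8, -123.6]), np.float64(26.8)]
50 3204 [ 503.9 -127.2  257.4] [array([ 500.6, -124.9]), array([35.8, 36.3]), np.float64(80.2)]
```

View pics/w3.png

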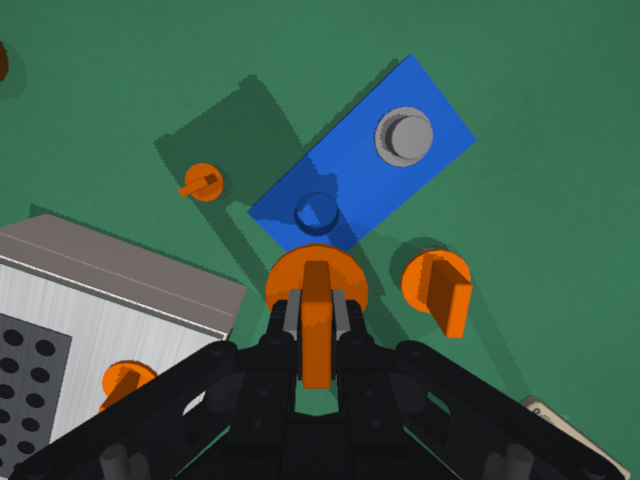

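The wrist view shows the fastener held upright, flange at (317,280), and its pocket empty. The plug is undisturbed at (404,136). The flange underside is 19 mm above the reported TCP, so flush is TCP z ≈ 91. I'll turn, then cross over to the slot.

```bash
python3 -m jog '[[[0,0,0,0,0,-0.0268,0],[0,0,0,0,0,-0.0268,0],[0,0,0,0,0,-0.0268,0],[0,0,0,0,0,-0.0268,0],[0,0,0,0,0,-0.0268,0],[0,0,0,0,0,-0.0268,0],[0,0,0,0,0,-0.0268,0],[0,0,0,0,0,0,0]]]'
python3 -m jog '[[[0.209,-0.683,0,0,0,0,0],[0.209,-0.683,0,0,0,0,0],[0.209,-0.683,0,0,0,0,0],[0.209,-0.683,0,0,0,0,0],[0.209,-0.683,0,0,0,0,0],[0.209,-0.683,0,0,0,0,0],[0.209,-0.683,0,0,0,0,0],[0.209,-0.683,0,0,0,0,0],[0.209,-0.683,0,0,0,0,0],[0.209,-0.683,0,0,0,0,0],[0,0,0,0,0,0,0],[0,0,0,0,0,0,0]]]'
python3 w.py w4
```

```text
time: 8.43
tool_pos: [499.9, -123.8, 189.1]
tcp_rot: [-179.9, 0.1, 16.7]
ft_force: [0.5, 0.3, -0.6]
finger_gap: 11.5
time: 9.93
tool_pos: [501.9, 232.7, 189.8]
tcp_rot: [180.0, 0.1, 16.7]
ft_force: [-0.1, -0.5, -0.8]
finger_gap: 11.2
[501.9 232.7 189.8] [1.80e+02 1.00e-01 1.67e+01] 11.229958789406398 [19.6  0.4 93.1 -0.  86.6 92.9]
held 7177 [212.1 213.4 223.7 259.1 259.9]
20 3439 [513.2 236.3 213.8] [array([510.4, 235.3]), array([37.1, 52.5]), np.float64(16.7)]
   circle [array([502.6, 232.9]), np.float64(26.9)]
50 3182 [506.7 234.3 257. ] [array([502.9, 234.2]), array([36.4, 36.6]), np.float64(66.7)]
```

View pics/w4.png

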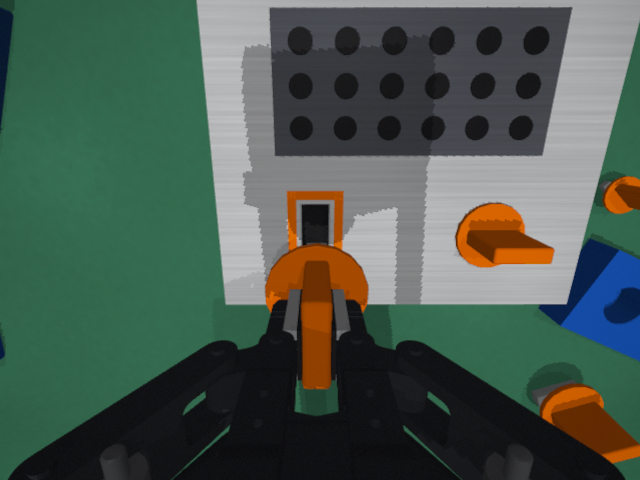

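The frame is at pixels (288–343, 192–247), just ahead of the held flange and lined up sideways. I'll measure it in the tool's axes.

Run:
```python
from h import *
im,d,K,T=load('w4'); P=cloud(d,K,T); hsv=cv2.cvtColor(im,cv2.COLOR_RGB2HSV); m=cv2.inRange(hsv,(5,150,60),(18,255,255))>0
a=np.radians(16.7); R=np.array([[np.cos(a),np.sin(a)],[np.sin(a),-np.cos(a)]])
for nm,mm in(('frame',m),('dark',(im.max(2)<60))):
    k=np.zeros_like(mm); k[185:250,280:350]=1; v,u=np.nonzero(mm&k)
    q=np.array([plane(x,y,110,K,T)[:2] for x,y in zip(u,v)])
    if nm=='frame':
        z=P[v,u,2]; print('z',np.median(z)); q=q[abs(z-110)<4]
    t=(q-[502.4,232.8])@R.T; print(nm,len(t),'toolx pct',np.percentile(t[:,0],[1,50,99]).round(1),'tooly',np.percentile(t[:,1],[1,50,99]).round(1))
    f=t[t[:,0]>t[:,0].max()-4]; 
    r=cv2.minAreaRect(q.astype(np.float32)); print([np.round(x,1) for x in r])
f='top0'; im,d,K,T=load(f); hsv=cv2.cvtColor(im,cv2.COLOR_RGB2HSV); m=cv2.inRange(hsv,(5,150,90),(18,255,255))
v,u=np.nonzero(m[210:280,155:210]); q=np.array([plane(x+155,y+210,110,K,T)[:2] for x,y in zip(u,v)],np.float32); t=(q-[502.4,232.8])@R.T; print(f,t.min(0),t.max(0))
```

```text
z 110.40687071694254
frame 1297 toolx pct [-10.5  22.1  35.6] tooly [-23.   -1.9  20.2]
[array([513.2, 237.5]), array([47.8, 43.6]), np.float64(16.7)]
dark 1011 toolx pct [-6.2  9.8 24.5] tooly [-11.7  -1.2   9.1]
[array([510. , 236.4]), array([32.6, 20.7]), np.float64(15.8)]
top0 [-36.72868297 -21.11932552] [33.32692229 21.01673348]
```

The slot centre is about 1.4 mm to tool -y, with x and yaw right. I'll correct that and lower the foot into the slot, slowing towards the end.

```bash
python3 -m jog '[[[0,-0.026,0.3,0,0,0,0],[0,0,0.4,0,0,0,0],[0,0,0.4,0,0,0,0],[0,0,0.2,0,0,0,0],[0,0,0.1,0,0,0,0],[0,0,0.1,0,0,0,0],[0,0,0.1,0,0,0,0],[0,0,0.1,0,0,0,0],[0,0,0,0,0,0,0],[0,0,0,0,0,0,0]]]'
```

```text
time: 11.22
tool_pos: [502.0, 234.4, 105.7]
tcp_rot: [-180.0, -0.0, 16.8]
ft_force: [0.9, 0.4, -0.6]
finger_gap: 11.1
```

```bash
python3 -m jog '[[[0,0,0.08,0,0,0,0],[0,0,0.08,0,0,0,0],[0,0,0.06,0,0,0,0],[0,0,0.04,0,0,0,0],[0,0,0.02,0,0,0,0],[0,0,0,0,0,0,0],[0,0,0,0,0,0,0]]]'
python3 w.py w5
```

```text
time: 12.1
tool_pos: [502.0, 234.3, 91.6]
tcp_rot: [-180.0, -0.0, 16.8]
ft_force: [-0.7, -0.1, -0.9]
finger_gap: 11.0
[502.  234.3  91.6] [-180.    -0.    16.8] 10.959706718119914 [19.7  4.5 99.4 -0.  76.1 93. ]
held 8874 [109.3 110.3 116.2 160.9 161.7]
20 3472 [513.4 238.  115.7] [array([514.2, 238.4]), array([44.5, 52.7]), np.float64(17.0)]
   circle [array([511.2, 237.5]), np.float64(30.9)]
50 3173 [506.8 235.9 158.8] [array([503.6, 233.9]), array([35.9, 35.7]), np.float64(58.0)]
```

The foot went in freely and the flange top is at about 115.7. I'll press the last millimetre until I feel contact.

```bash
python3 -m jog '[[[0,0,0.012,0,0,0,0],[0,0,0,0,0,0,0]]]'; python3 -m jog '[[[0,0,0.012,0,0,0,0],[0,0,0,0,0,0,0]]]'
```

```text
time: 12.4
tool_pos: [501.9, 234.3, 90.9]
tcp_rot: [-180.0, 0.0, 16.8]
ft_force: [0.2, 0.0, -0.3]
finger_gap: 11.6
time: 12.65
tool_pos: [502.1, 234.3, 90.7]
tcp_rot: [180.0, -0.0, 16.8]
ft_force: [-1.0, -0.8, 4.1]
finger_gap: 11.5
```

Contact at 4 N, so it is flush. Now the quarter turn, yaw 16.8 → 106.8.

```bash
python3 -m jog '[[[0,0,0,0,0,-0.025,0],[0,0,0,0,0,-0.025,0],[0,0,0,0,0,-0.025,0],[0,0,0,0,0,-0.025,0],[0,0,0,0,0,-0.025,0],[0,0,0,0,0,-0.025,0],[0,0,0,0,0,-0.025,0],[0,0,0,0,0,-0.025,0],[0,0,0,0,0,-0.025,0],[0,0,0,0,0,-0.025,0],[0,0,0,0,0,0,0],[0,0,0,0,0,0,0]]]'; python3 w.py w6
```

```text
time: 14.15
tool_pos: [502.3, 234.5, 90.7]
tcp_rot: [179.9, -0.0, 106.6]
ft_force: [0.3, -0.3, 4.3]
finger_gap: 11.4
[502.3 234.5  90.7] [179.9  -0.  106.6] 11.368020639085893 [19.7  4.6 99.4  0.  76.   3.2]
held 9734 [109.2 110.1 115.1 159.9 160.8]
20 3979 [499.6 244.4 114.3] [array([501. , 236.9]), array([71.4, 48.3]), np.float64(16.3)]
   circle [array([501.6, 234.8]), np.float64(41.2)]
50 3195 [501.5 239.  157.9] [array([501.3, 235.4]), array([36.2, 35.7]), np.float64(66.4)]
```

View pics/w6.png

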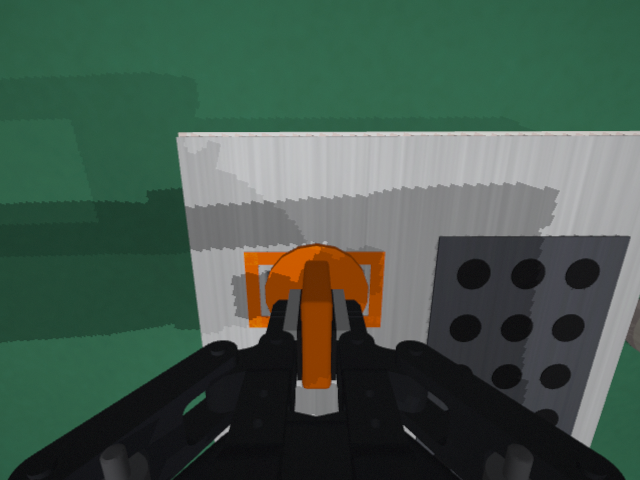

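The wing at (317,320) now lies across the orange frame (246–383, 252–327), with the flange flush. I'll release, rise and check.

```bash
python3 -m jog '[[[0,0,0,0,0,0,1],[0,0,0,0,0,0,1],[0,0,0,0,0,0,1],[0,0,0,0,0,0,1],[0,0,0,0,0,0,1],[0,0,-0.2,0,0,0,1],[0,0,-0.4,0,0,0,1],[0,0,-0.5,0,0,0,1],[0,0,-0.6,0,0,0,1],[0,0,-0.6,0,0,0,1],[0,0,-0.6,0,0,0,1],[0,0,0,0,0,0,1]]]'
python3 -m jog '[[[-0.8,0,0,0,0,0,1],[-0.8,0,0,0,0,0,1],[-0.8,0,0,0,0,0,1],[0,0,0,0,0,0,1],[0,0,0,0,0,0,1]]]'
python3 - <<'E'
from h import *
for n in('top','side','wrist'):
    im,d,K,T=grab(n,n+'9'); P=cloud(d,K,T); hsv=cv2.cvtColor(im,cv2.COLOR_RGB2HSV); m=(cv2.inRange(hsv,(5,150,60),(18,255,255))>0)&(d>0)
    for c in((502,233.5),(541,99)):
        q=P[m&(np.hypot(P[...,0]-c[0],P[...,1]-c[1])<32)]
        for lo,hi in((113,120),(155,170)):
            k=q[(q[:,2]>lo)&(q[:,2]<hi)]
            if len(k)>30: print(n,c,lo,len(k),np.median(k[:,2]).round(1),[np.round(x,1) for x in cv2.minAreaRect(k[:,:2].astype(np.float32).copy())])
a=cv2.resize(load('top9')[0],(400,300)); b=cv2.resize(load('side9')[0],(400,300)); cv2.imwrite('pics/f.png',np.hstack([a,b])[:,:,::-1])
E
```

```text
time: 15.7
tool_pos: [503.9, 235.1, 240.5]
tcp_rot: [179.6, -0.0, 106.8]
ft_force: [-0.2, 0.4, -0.3]
finger_gap: 85.3
time: 16.32
tool_pos: [536.2, 119.7, 235.1]
tcp_rot: [-180.0, -0.0, 106.7]
ft_force: [0.4, -0.5, -0.4]
finger_gap: 85.3
top (502, 233.5) 113 460 114.8 [array([501.4, 232.2]), array([51.9, 51.2]), np.float64(12.8)]
top (502, 233.5) 155 227 159.2 [array([501.6, 232. ]), array([12.7, 37.9]), np.float64(16.0)]
side (502, 233.5) 113 315 115.3 [array([502.1, 234.7]), array([49.2, 46.6]), np.float64(32.7)]
side (502, 233.5) 155 225 160.2 [array([503.4, 234.7]), array([11.2, 37. ]), np.float64(16.7)]
side (541, 99) 113 279 115.5 [array([543.1,  99.6]), array([49.1, 44.9]), np.float64(56.9)]
side (541, 99) 155 139 160.2 [array([541.8, 100.8]), array([ 9.7, 37.8]), np.float64(13.2)]
wrist (502, 233.5) 113 2550 114.9 [array([503.4, 233.5]), array([52.5, 51.5]), np.float64(17.1)]
wrist (502, 233.5) 155 1086 159.7 [array([503.5, 234. ]), array([11.8, 39. ]), np.float64(16.4)]
wrist (541, 99) 113 1704 114.8 [array([541.9, 101.1]), array([52.2, 51.9]), np.float64(16.9)]
wrist (541, 99) 155 660 159.6 [array([542.5, 100.7]), array([11.5, 39.2]), np.float64(16.4)]
```

View pics/f.png

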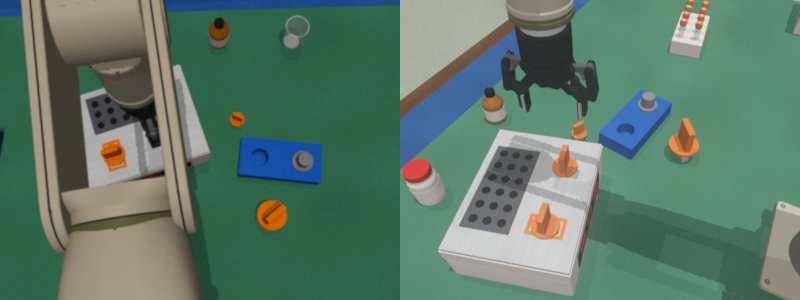

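The side view shows the fastener at (545,222), locked parallel to the fixed one at (564,162). The plug is still in the stand at (648,100), and the robot touches nothing.

```bash
python3 -c "from bench import job; print(job.hand_in())"
```

```text
the job is handed in; nothing more can be done
None
```

The middle-sized orange fastener is out of the blue stand and locked in the heater's empty slot. I handed the job in at about 16.5 s; no verdict is reported.

- **What I did:** I inserted it with the wing along the slot and pressed until about 4 N of contact. I then gave it a quarter turn, released it and backed off.
- **Last checks:** From three cameras the flange top is at about z 115 and the wing top at about 160. The wing lies across the slot, within about 1° of square to it, and level and parallel with the fixed locked fastener. The grey plug is still in its pocket, and the gripper is clear and open.
- **What disagreed:** The fingertips measured about 40 mm short of the reported TCP. My first grasp therefore closed just above the wing, touching nothing. I regripped 35 mm lower and used camera heights from then on. The cameras' x/y for the seated fastener differ by 2–3 mm, roughly the stated calibration.

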